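# Put the chisels back in the bench rack by width

### The job

Put the four chisels from the green mat back into the notched rack, one to each notch, in order of blade width: the widest at the robot's left-hand end of the rack, down to the narrowest at the right-hand end. Lay each one bevel up as it lies now, blade pointing away from the robot, its handle right down in the notches of both rails and centred lengthwise on the two rails. Do not drop the chisels, and leave the mallet and the carving where they are.

Things in the scene. Friction and masses are not known exactly. Their poses are not given: they have to be found in the camera images.
- chisel_32_grip (a point): The chisel with the widest blade, 32 mm. 225 mm long: pale wooden octagonal handle 120 mm long, 26 mm across flats (21 at its ends), brass ferrule, steel blade 4 mm thick; 260 g. Lies flat on the green mat at the start, bevel up. Point: centre of the handle, on its axis, 13 mm above its underside. x: along the tool towards the cutting edge, 160 mm ahead of the point; y: to the left; z: up.
- chisel_20_grip (a point): The chisel with the second widest blade, 20 mm; 220 g. Otherwise the same as the 32 mm one: same handle, length, point and axes. The butt of each lies 65 mm behind the point, and each balances within 20 mm ahead of the point, so the handle's middle is the place to grip.
- chisel_12_grip (a point): The chisel with the second narrowest blade, 12 mm; 190 g. Otherwise the same as the 32 mm one: same handle, length, point and axes.
- chisel_6_grip (a point): The chisel with the narrowest blade, 6 mm; 170 g. Otherwise the same as the 32 mm one: same handle, length, point and axes. The mat under the chisels is fixed, 4 mm thick.
- notch_1: Left-most notch (robot's left) of the fixed rack: two dark notched rails across a pale board. Point: where the centre of a handle is when it lies fully down, centred on the rails: midway between the rails, 43 mm above the bench. x: along the notch, the way blades must point, away from the robot; y: along the rails to the left; z: up. Neighbouring notches are 72 mm apart.
- notch_2: Second notch from the left; point and axes as for notch_1. A notch is a pair of V cuts, one in each rail. Each V has a 12 mm flat floor 30 mm above the bench and 45 degree flanks up to the rail's top, 52 mm above the bench, where it is 56 mm wide; the flanks centre the handle.
- notch_3: Third notch from the left; point and axes as for notch_1. The rails are 18 mm thick and their centres lie 38 mm before and behind the point, so 58 mm is free between them for fingers, down to the board, whose top is 31 mm below the point.
- notch_4: Right-most notch; point and axes as for notch_1. The rack's board is 235 x 312 x 12 mm and reaches 170 mm beyond the point, under the blades, which stay clear of it; all four notches are alike.
- mallet: Bystander: joiner's wooden mallet lying on the bench beyond the work, head 75 x 125 x 60 mm, handle 30 mm wide, 300 mm long over all. Origin below the handle's end, on the bench; x runs from there to the head.
- carving: Bystander: half-carved piece of pale wood, 26 mm thick, about 225 x 110 mm, with three drilled holes and two arms, lying on the bench beyond the work. Origin under its body; x runs towards the arms.
Not all that is in view belongs to the job. Leave any red or turquoise look-alike of the part that bears chisel_20_grip alone. What is shaped like the part that bears chisel_32_grip but black is not meant.

How it is judged:
At the end, for the whole second after the job is handed in: Every chisel lies in its own notch, 32, 20, 12, 6 mm from left to right: handle centre within 15 mm along the notch, 8 mm across and 6 mm in height of the notch's point, within 0.1 rad of the notch's direction, blade away from the robot, bevel up (within 0.25 rad), released and at rest (x of notch_1 in the frame of chisel_32_grip between -0.015 and 0.015 m and y of notch_1 in the frame of chisel_32_grip between -0.008 and 0.008 m and z of notch_1 in the frame of chisel_32_grip between -0.006 and 0.006 m and angle between the x axis of chisel_32_grip and the x axis of notch_1, either way round below 0.1 rad and angle between each of chisel_32_grip, chisel_20_grip, chisel_12_grip, chisel_6_grip's own z axis and vertical below 0.25 rad and y of notch_4 in the frame of chisel_32_grip below -0.05 m and linear speed of each of chisel_32, chisel_20, chisel_12, chisel_6 below 0.02 m/s and x of notch_2 in the frame of chisel_20_grip between -0.015 and 0.015 m and y of notch_2 in the frame of chisel_20_grip between -0.008 and 0.008 m and z of notch_2 in the frame of chisel_20_grip between -0.006 and 0.006 m and angle between the x axis of chisel_20_grip and the x axis of notch_2, either way round below 0.1 rad and y of notch_4 in the frame of chisel_20_grip below -0.05 m and x of notch_3 in the frame of chisel_12_grip between -0.015 and 0.015 m and y of notch_3 in the frame of chisel_12_grip between -0.008 and 0.008 m and z of notch_3 in the frame of chisel_12_grip between -0.006 and 0.006 m and angle between the x axis of chisel_12_grip and the x axis of notch_3, either way round below 0.1 rad and y of notch_1 in the frame of chisel_12_grip above 0.05 m and x of notch_4 in the frame of chisel_6_grip between -0.015 and 0.015 m and y of notch_4 in the frame of chisel_6_grip between -0.008 and 0.008 m and z of notch_4 in the frame of chisel_6_grip between -0.006 and 0.006 m and angle between the x axis of chisel_6_grip and the x axis of notch_4, either way round below 0.1 rad and y of notch_1 in the frame of chisel_6_grip above 0.05 m); the robot touches nothing.
It fails at once if a chisel is dropped (falls faster than 0.9 m/s, about 40 mm, out of the fingers) ((linear speed of chisel_32 above 0.9 m/s and contact force between the fingers and chisel_32 below 0.3 N) or (linear speed of chisel_20 above 0.9 m/s and contact force between the fingers and chisel_20 below 0.3 N) or (linear speed of chisel_12 above 0.9 m/s and contact force between the fingers and chisel_12 below 0.3 N) or (linear speed of chisel_6 above 0.9 m/s and contact force between the fingers and chisel_6 below 0.3 N)).
It fails at once if the mallet is pushed out of its place (over 20 mm) (distance of mallet from where it was at the start of the episode above 0.02 m).
It fails at once if the carving is pushed out of its place (over 20 mm) (distance of carving from where it was at the start of the episode above 0.02 m).
It also fails if it takes over 99 s, if anything falls off the work surface, if the arm or the gripper's body presses on something with over 40 N, if the wrist force passes 120 N, or if a joint passes its speed limit or range.

### The arm

A 6-joint arm with a two-finger parallel gripper is mounted at the origin on the work surface. World frame = base frame: x ahead of the robot, y to its left, z up, the work surface at z = 0. Lengths are in m, angles in rad, forces in N, time in s.
With the tool pointing down it reaches from about 0.425 to 0.95 m from the base axis. Payload 14.7 kg.
Tool frame: the origin (TCP) lies at the very end of the fingers, on their centre line; the grasp point (between the pads) lies bot.tcp_to_grasp behind it (bot.tcp_to_grasp is the distance from the TCP to the grasp point, in m); z points along the fingers, y is the line along which they close (so a half turn about z gives the same grasp; the last joint's range is limited). The gripper opens to 85 mm and grips with 20 to 120 N. Pads are 22 mm wide; open, the fingers measure 114 mm over their backs; the gripper's body (76 mm by 85 mm) begins 54 mm behind the grasp point. The pads swing forward as they close: fully open they stand 13 mm farther back than shut.
Start: joints at [-1.306, 0.48, 1.596, -0, 1.065, -0.047], TCP at [0.199, -0.619, 0.231] pointing down, gripper open.
Joint ranges: [-2.75, 2.75], [-0.82, 2.05], [0.23, 2.67], [-1.56, 4.7], [0.09, 2.69], [-2.92, 2.92]. Speed limits (rad/s): [1.89, 1.89, 2.39, 3.01, 3.01, 3.01].

### API

Orientations are given as a rotation vector (axis times angle).
In Python, from workcell import bot, cams gives the robot as it stands. The module is installed in compiled form; this text tells all that it offers.
- The arm moves only by the tool apply_moves, never from a script. Its argument "rows" is a list of rows, each a list of 3 entries, a list of its own where there are three numbers: the shift along the tool's x, y, z as a fraction of full scale, then the turn, a rotation vector about the tool's x, y, z as a fraction of full scale, then the closure, from -1 (fully open) to 1 (shut), so that 0 is half open. A call has 1 to 12 rows; each row is the pose to reach, as a shift and turn from the pose commanded when the call began, along the tool's axes at that moment, turning the shorter way round; what a row does not reach only later rows make up. Full scale, the value 1, is 0.5 m for a shift and 360 degrees for a turn. A row lasts 1/12 s, in which the tool goes at most 41.7 mm and 7.16 degrees, less where a joint would pass 70% of its speed; a pose out of reach is approached as far as the arm can. A call with a number of a shift or a turn outside -1 to 1 is refused whole. A call with a gripper value outside its range is refused whole. The fingers move at their own pace and stop on an object; "newtons" is the grip in N (left out, the last holds). Time passes only in rows, so rows that repeat a pose let the fingers close. It gives the time, the measured TCP pose, the force, the opening and the grip force at its end, in the units of the state.
- bot.read_state(): the state, without advancing time (a new reading comes with each control period).
- cams.snapshot(name): name is "scene" or "top"; returns the picture (384x512x3 uint8, blue, green, red); there is no depth.
- cams.calibration(name): a dict with "camera_matrix" (3x3 intrinsics, pixels), "dist" ([k1, k2, p1, p2, k3] as OpenCV has them; the pictures are not rectified), "rvec" (rotation vector, rad) and "tvec" (3), from world to camera coordinates, as OpenCV has them. Camera axes: x right, y down, z forward; pixel columns grow to the right and rows downward; lengths in m; the calibration is good to about 2 mm. A picture is of the moment at which its call begins. calibration takes no time and is no camera call.
- bot.hand_in(): hands the job in; it is judged then, once.
The state is a dict: "clock": time; "q": joint angles; "joint_vel": joint speeds; "joint_efforts": joint torques, N m; "position": TCP position; "orientation": TCP orientation; "contact_force": force on the tool from outside, world axes, zero at the start; "moment": the same for the moment, N m; "grip_width": finger opening in m; "gripper_force": force on a finger pad.
Only numpy, scipy, OpenCV 4.12 (cv2) and the standard library are available. Lean on these libraries where they do the work, as an engineer would, in place of code of your own. Each camera call takes 0.05 s, during which the arm holds its last target. There are 200 camera calls.

## Working session

There is one attempt and no reset: what is moved stays moved. The work goes in short steps, Python scripts to look and compute and a tool call to move; the robot and the scene stay as the last step left them, time stands still between calls to the robot, and variables do not carry over. Pictures are saved under pics/ and viewed, at most 14 in all, crops included, and the job is handed in when it is done.

Besides the shell and the picture viewer there is one more tool, called after ">>>" in YAML: its name, and indented under it one key for each argument. apply_moves: Moves the arm, as the interface text tells. Shift numbers are shares of 0.5 m and turn numbers shares of 360 degrees, none past 1 either way. Its arguments: {"type":"object","properties":{"rows":{"type":"array","items":{"type":"array"}},"newtons":{"type":"number"}},"required":["rows"]}

```bash
mkdir -p pics
python3 - <<'E'
from workcell import bot,cams
import cv2
for n in("scene","top"):
    im=cams.snapshot(n);cv2.imwrite(f"pics/{n}0.png",im)
    print(n,cams.calibration(n))
print(bot.read_state(),bot.tcp_to_grasp)
E
```

```text
scene {'camera_matrix': array([[472.76143472,   0.        , 249.94739855],
       [  0.        , 472.76143472, 191.40116167],
       [  0.        ,   0.        ,   1.        ]]), 'dist': array([-0.07829779,  0.        ,  0.        ,  0.        ,  0.        ]), 'rvec': array([ 1.66186131,  1.90705117, -0.79256776]), 'tvec': array([-0.01474729, -0.3081848 ,  2.10384928])}
top {'camera_matrix': array([[483.47061904,   0.        , 259.28164117],
       [  0.        , 483.47061904, 204.46436893],
       [  0.        ,   0.        ,   1.        ]]), 'dist': array([-0.17529646,  0.        ,  0.        ,  0.        ,  0.        ]), 'rvec': array([ 2.15668937, -2.15091593,  0.13603689]), 'tvec': array([0.08358725, 0.5035748 , 1.7448201 ])}
{'clock': 0.1, 'q': array([-1.30560212e+00,  4.80790122e-01,  1.59681876e+00, -1.92516023e-05,
        1.06514532e+00, -4.65938285e-02]), 'joint_vel': array([ 2.01968052e-03, -2.48349694e-03, -2.77908086e-03, -1.04530328e-03,
        9.65899427e-05,  9.03205366e-04]), 'joint_efforts': array([ 1.25282102e-03, -9.52254295e+01, -4.31040537e+01, -2.68193508e-04,
        5.32508551e-03, -1.61321265e-05]), 'position': array([ 0.19930921, -0.61827544,  0.23072002]), 'orientation': array([-3.10235384e+00, -4.87609647e-01,  2.25235007e-04]), 'contact_force': array([-0.19242523,  0.14322539, -0.12178619]), 'moment': array([ 0.02644676,  0.07088101, -0.00161055]), 'gripper_force': 0.0, 'grip_width': 0.08545706986304018} 0.0187
```

View pics/scene0.png

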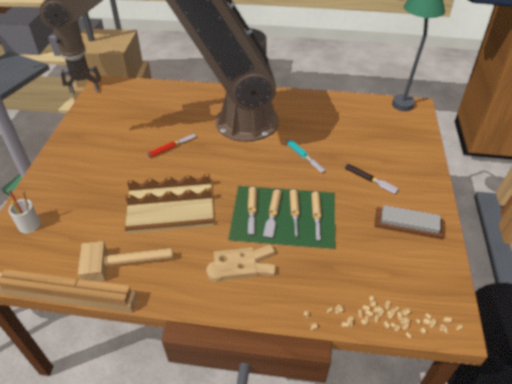

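View pics/top0.png

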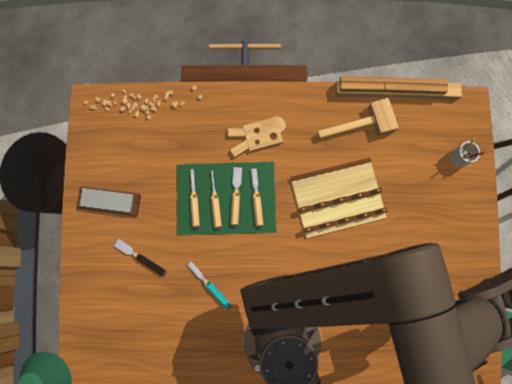

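The top view shows the green mat at (226,198) and the rack at (338,198). Candidates for the job:
- Four pale-handled chisels on the mat, at (194,200), (215,200), (236,197) and (257,197).
- A turquoise look-alike at (210,285).
- A black one at (140,257).
- A red one, hidden here, at scene (172,146).

By the description I choose the four on the mat. I'll check that choice in a close crop.

Run:
```python
import cv2
im=cv2.imread("pics/top0.png")
a=cv2.resize(im[155:242,172:280],None,fx=7,fy=7-0.2,interpolation=cv2.INTER_CUBIC)[:600,:800]
cv2.imwrite("pics/mat.png",a)
a=cv2.resize(im[155:242,285:392],None,fx=6,fy=6,interpolation=cv2.INTER_CUBIC)
cv2.imwrite("pics/rack.png",a)
```

```text
(no output)
```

View pics/mat.png

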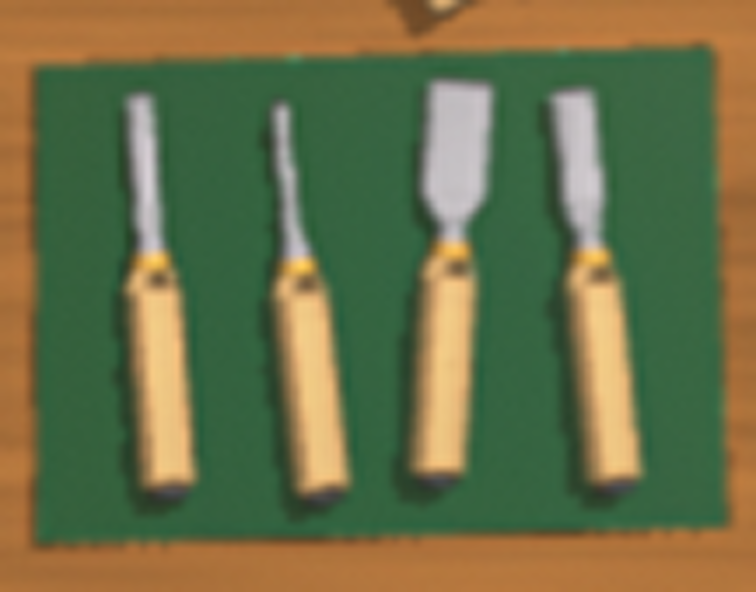

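View pics/rack.png

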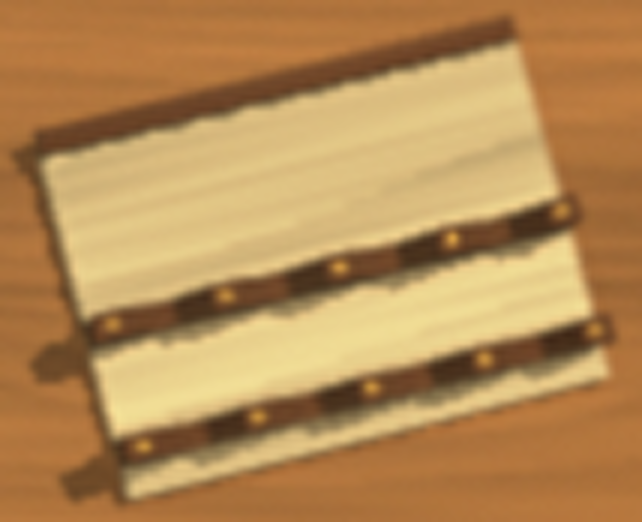

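The crop confirms four pale-handled chisels on the mat, blades up in the image. Left to right they are 12 mm (150,290), 6 mm (305,300), 32 mm (450,280) and 20 mm (590,290). In the rack crop, the brass studs between the notches show clearly, with the near rail running (143,446) to (597,329) and the far rail (113,324) to (562,211). The far board edge is at the top.

```bash
cat > h.py <<'E'
import numpy as np,cv2
from workcell import bot,cams
from scipy.spatial.transform import Rotation as R
def w(n,px,z):
    c=cams.calibration(n);Rm=cv2.Rodrigues(c["rvec"])[0]
    u=cv2.undistortPoints(np.array(px,float).reshape(-1,1,2),c["camera_matrix"],c["dist"])[:,0]
    d=np.c_[u,np.ones(len(u))]@Rm;o=-Rm.T@c["tvec"]
    return o+d*((z-o[2])/d[:,2])[:,None]
def proj(n,P):
    c=cams.calibration(n)
    return cv2.projectPoints(np.array(P,float).reshape(-1,1,3),c["rvec"],c["tvec"],c["camera_matrix"],c["dist"])[0][:,0]
E
cat > m.py <<'E'
from h import *
im=cv2.imread("pics/top0.png")
near=np.array([(143,446),(258,417),(372,388),(486,359),(597,329)])
far=np.array([(113,324),(226,296),(339,268),(452,240),(562,211)])
f=lambda a:(a+.5)/6-.5+[285,155]
N=w("top",f(near),.052);F=w("top",f(far),.052)
print("spacing",np.linalg.norm(np.diff(N,axis=0),axis=1),np.linalg.norm(np.diff(F,axis=0),axis=1),np.linalg.norm(F-N,axis=1))
M=(N+F)/2;p=np.polyfit(np.arange(5)-2,M[:,:2],1)
c=M[:,:2].mean(0);dy=-p[0]/np.linalg.norm(p[0]);ang=np.arctan2(-dy[0],dy[1])
print("rack",c,p[0],"x-dir deg",np.degrees(ang),"rails dir",np.degrees(np.arctan2(*(F-N).mean(0)[[1,0]])))
for i in range(4):print("notch",i+1,c-dy*.072*(i-1.5))
hsv=cv2.cvtColor(im,cv2.COLOR_BGR2HSV).astype(int)
reg={12:(186,204),6:(206,224),32:(226,245),20:(247,266)}
for k,(a,b) in reg.items():
    sub=hsv[160:234,a:b]
    H,S,V=np.moveaxis(sub,2,0)
    wood=(H<30)&(S>60)&(V>150)
    blade=(S<70)&(V>110)
    ys,xs=np.nonzero(wood);pw=w("top",np.c_[xs+a,ys+160],.022)
    ys,xs=np.nonzero(blade);pb=w("top",np.c_[xs+a,ys+160],.018)
    q=np.vstack([pw,pb])[:,:2]
    d=pb.mean(0)[:2]-pw.mean(0)[:2];d/=np.linalg.norm(d)
    # handle-only line and extents
    s=q@d; sw=pw[:,:2]@d; t=q@[-d[1],d[0]]
    hd=np.linalg.svd(pw[:,:2]-pw[:,:2].mean(0))[2][0];hd*=np.sign(hd[0])
    tip=np.sort(s)[-3:].mean()
    print(k,"woodc",pw.mean(0)[:2].round(4),"deg",np.degrees(np.arctan2(d[1],d[0])).round(2),np.degrees(np.arctan2(hd[1],hd[0])).round(2),"woodlen",np.ptp(sw).round(4),"tip-woodstart",(tip-sw.min()).round(4),"pt by tip",(pw.mean(0)[:2]+d*(tip-.160-pw[:,:2].mean(0)@d)).round(4),"width",np.ptp(pw[:,:2]@[-d[1],d[0]]).round(4), len(pw),len(pb))
E
python3 m.py
```

```text
spacing [0.07218212 0.07216468 0.0728763  0.07209152] [0.07117881 0.07173502 0.07242948 0.07161912] [0.07614256 0.07604833 0.07585993 0.07572038 0.07563204]
rack [ 0.48432388 -0.22398614] [ 0.01773388 -0.06987154] x-dir deg 14.241347381412005 rails dir 14.33760519985736
notch 1 [ 0.45775513 -0.11930518]
notch 2 [ 0.47546763 -0.18909249]
notch 3 [ 0.49318013 -0.25887979]
notch 4 [ 0.51089263 -0.32866709]
12 woodc [0.5267 0.3262] deg 7.57 2.67 woodlen 0.2496 tip-woodstart 0.2491 pt by tip [0.5158 0.3248] width 0.0653 276 98
6 woodc [0.521  0.2465] deg 9.85 3.5 woodlen 0.253 tip-woodstart 0.2524 pt by tip [0.5165 0.2458] width 0.0685 265 68
32 woodc [0.5204 0.1741] deg -3.47 0.18 woodlen 0.2392 tip-woodstart 0.239 pt by tip [0.5141 0.1745] width 0.0677 250 202
20 woodc [0.518  0.0913] deg 7.7 3.47 woodlen 0.2802 tip-woodstart 0.2797 pt by tip [0.5162 0.0911] width 0.0674 250 144
```

```bash
cat > m2.py <<'E'
from h import *
im=cv2.imread("pics/top0.png")
hsv=cv2.cvtColor(im,cv2.COLOR_BGR2HSV).astype(int)
for k,(a,b) in {12:(186,204),6:(206,224),32:(226,245),20:(247,266)}.items():
    H,S,V=np.moveaxis(hsv[165:230,a:b],2,0)
    def pts(m,z):
        n,l,st,_=cv2.connectedComponentsWithStats(m.astype(np.uint8),connectivity=8)
        ys,xs=np.nonzero(l==1+np.argmax(st[1:,4]));return w("top",np.c_[xs+a,ys+165],z)[:,:2]
    pw=pts((H<30)&(S>60)&(V>150),.022);pb=pts((S<70)&(V>110),.018)
    d=pb.mean(0)-pw.mean(0);d/=np.linalg.norm(d);n=np.array([-d[1],d[0]])
    hd=np.linalg.svd(pw-pw.mean(0))[2][0];hd*=np.sign(hd[0])
    sw=pw@d;sb=pb@d;c=pw.mean(0)
    print(k,"woodc",c.round(4),"deg",np.degrees(np.arctan2([d[1],hd[1]],[d[0],hd[0]])).round(2),"wood",(np.percentile(sw,[0,100])-c@d).round(4),"blade",(np.percentile(sb,[1,99])-c@d).round(4),"width",np.ptp(pw@n).round(4),len(pw),len(pb))
E
python3 m2.py
```

```text
12 woodc [0.4866 0.3248] deg [5.61 6.09] wood [-0.06   0.065] blade [0.0687 0.1534] width 0.026 215 98
6 woodc [0.4831 0.2447] deg [7.36 7.98] wood [-0.0593  0.0651] blade [0.0685 0.1508] width 0.0245 211 68
32 woodc [0.4943 0.1738] deg [-2.51 -2.1 ] wood [-0.0591  0.0646] blade [0.069  0.1528] width 0.0247 213 202
20 woodc [0.491  0.0903] deg [6.38 7.27] wood [-0.0622  0.0648] blade [0.0656 0.1532] width 0.0254 211 144
```

```bash
cat > plan.py <<'E'
import sys
from h import *
def g(x,y,deg,z):return (x,y,z,deg)
C={}
for k,(x,y,a) in {12:(.4866,.3248,5.8),6:(.4831,.2447,7.6),32:(.4943,.1738,-2.4),20:(.491,.0903,6.7)}.items():
    r=np.radians(a);C[f"c{k}"]=(x-.004*np.cos(r),y-.004*np.sin(r),a)
for i,(x,y) in enumerate([(.4578,-.1193),(.4755,-.1891),(.4932,-.2589),(.5109,-.3287)]):C[f"n{i+1}"]=(x,y,14.3)
C["way"]=(.48,-.25,14)
s=bot.read_state();p=s["position"].copy();o=R.from_rotvec(s["orientation"])
print("now",p.round(4),"w",s["grip_width"].round(4),"F",s["contact_force"].round(1),"t",s["clock"],"q6",s["q"][5].round(2))
for arg in sys.argv[1:]:  # name:z, all from the present pose
    n,z=arg.split(":");x,y,a=C[n]
    T=R.from_euler("z",a,degrees=True)*R.from_euler("x",180,degrees=True)
    print(arg,"shift",(o.inv().apply(np.array([x,y,float(z)])-p)/.5).round(4),"turn",((o.inv()*T).as_rotvec()/2/np.pi).round(4))
E
python3 plan.py way:.2 c32:.15 c32:.1
```

```text
Traceback (most recent call last):
  File "plan.py", line 10, in <module>
    print("now",p.round(4),"w",s["grip_width"].round(4),"F",s["contact_force"].round(1),"t",s["clock"],"q6",s["q"][5].round(2))
                               ^^^^^^^^^^^^^^^^^^^^^
AttributeError: 'float' object has no attribute 'round'
```

```bash
sed -i 's/s\["grip_width"\].round(4)/round(s["grip_width"],4)/' plan.py; python3 plan.py way:.2 c32:.15 c32:.1
```

```text
now [ 0.1993 -0.6183  0.2307] w 0.0855 F [-0.2  0.1 -0.1] t 0.1 q6 -0.05
way:.2 shift [ 0.7603 -0.5288  0.0621] turn [-0.0002  0.      0.0107]
c32:.15 shift [ 1.04   -1.3294  0.163 ] turn [-0.0002  0.      0.0563]
c32:.1 shift [ 1.04   -1.3292  0.263 ] turn [-0.0002  0.      0.0563]
```

>>> apply_moves:
  rows:
    - [[0.76,-0.53,0.06],[0,0,0.01],-0.3]
    - [[0.76,-0.53,0.06],[0,0,0.01],-0.3]
    - [[0.76,-0.53,0.06],[0,0,0.01],-0.3]
    - [[0.76,-0.53,0.06],[0,0,0.01],-0.3]
    - [[0.76,-0.53,0.06],[0,0,0.01],-0.3]
    - [[0.76,-0.53,0.06],[0,0,0.01],-0.3]
    - [[0.76,-0.53,0.06],[0,0,0.01],-0.3]
    - [[0.76,-0.53,0.06],[0,0,0.01],-0.3]
    - [[0.76,-0.53,0.06],[0,0,0.01],-0.3]
    - [[0.76,-0.53,0.06],[0,0,0.01],-0.3]
    - [[0.76,-0.53,0.06],[0,0,0.01],-0.3]
    - [[0.76,-0.53,0.06],[0,0,0.01],-0.3]
  newtons: 60

```text
clock: 1.1
position: [0.4824, -0.2451, 0.2008]
orientation: [-3.115, -0.395, -0.001]
contact_force: [-0.7, 0.6, -0.8]
grip_width: 0.0555
gripper_force: 0.0
```

```bash
python3 plan.py c32:.12
```

```text
now [ 0.4824 -0.2451  0.2008] w 0.0555 F [-0.7  0.6 -0.8] t 1.1 q6 0.79
c32:.12 shift [ 0.2241 -0.8076  0.1627] turn [-0.0002 -0.0001  0.0468]
```

>>> apply_moves:
  rows:
    - [[0.224,-0.807,0.16],[0,0,0.047],-0.3]
    - [[0.224,-0.807,0.16],[0,0,0.047],-0.3]
    - [[0.224,-0.807,0.16],[0,0,0.047],-0.3]
    - [[0.224,-0.807,0.16],[0,0,0.047],-0.3]
    - [[0.224,-0.807,0.16],[0,0,0.047],-0.3]
    - [[0.224,-0.807,0.16],[0,0,0.047],-0.3]
    - [[0.224,-0.807,0.16],[0,0,0.047],-0.3]
    - [[0.224,-0.807,0.16],[0,0,0.047],-0.3]
    - [[0.224,-0.807,0.16],[0,0,0.047],-0.3]
    - [[0.224,-0.807,0.16],[0,0,0.047],-0.3]
    - [[0.224,-0.807,0.16],[0,0,0.047],-0.3]
    - [[0.224,-0.807,0.16],[0,0,0.047],-0.3]

```text
clock: 2.1
position: [0.4884, 0.1723, 0.1204]
orientation: [-3.141, 0.067, 0.001]
contact_force: [-0.8, -0.9, -0.2]
grip_width: 0.0556
gripper_force: 0.0
```

```bash
python3 plan.py c32:.007
```

```text
now [0.4884 0.1723 0.1204] w 0.0556 F [-0.8 -0.9 -0.2] t 2.1 q6 1.89
c32:.007 shift [ 0.0037 -0.0034  0.2268] turn [-0.      0.0001 -0.0001]
```

>>> apply_moves:
  rows:
    - [[0.004,-0.003,0.06],[0,0,0],-0.3]
    - [[0.004,-0.003,0.12],[0,0,0],-0.3]
    - [[0.004,-0.003,0.17],[0,0,0],-0.3]
    - [[0.004,-0.003,0.2],[0,0,0],-0.3]
    - [[0.004,-0.003,0.215],[0,0,0],-0.3]
    - [[0.004,-0.003,0.226],[0,0,0],-0.3]
    - [[0.004,-0.003,0.226],[0,0,0],-0.3]
    - [[0.004,-0.003,0.226],[0,0,0],1]
    - [[0.004,-0.003,0.226],[0,0,0],1]
    - [[0.004,-0.003,0.226],[0,0,0],1]
    - [[0.004,-0.003,0.226],[0,0,0],1]
    - [[0.004,-0.003,0.226],[0,0,0],1]

```text
clock: 3.1
position: [0.4918, 0.1704, 0.0096]
orientation: [-3.14, 0.072, -0.003]
contact_force: [-1.1, -0.6, 8.0]
grip_width: 0.0243
gripper_force: 59.0
```

```bash
python3 plan.py c32:.15
```

```text
now [0.4918 0.1704 0.0096] w 0.0243 F [-1.1 -0.6  8. ] t 3.1 q6 1.89
c32:.15 shift [-0.0027 -0.0071 -0.2809] turn [-0.0001 -0.0003 -0.0007]
```

>>> apply_moves:
  rows:
    - [[0,-0.005,0],[0,0,0],-0.3]
    - [[0,-0.005,0],[0,0,0],-0.3]
    - [[0,-0.005,0],[0,0,0],-0.3]
    - [[0,-0.005,0.002],[0,0,0],-0.3]
    - [[0,-0.005,0.004],[0,0,0],-0.3]
    - [[0,-0.005,0.004],[0,0,0],-0.3]

```text
clock: 3.6
position: [0.491, 0.1727, 0.0061]
orientation: [3.141, -0.073, -0.0]
contact_force: [-1.0, -0.0, 0.0]
grip_width: 0.0555
gripper_force: 0.0
```

```bash
python3 plan.py c32:.006
```

```text
now [0.491  0.1727 0.0061] w 0.0555 F [-1. -0.  0.] t 3.6 q6 1.9
c32:.006 shift [-0.0014 -0.0026  0.0001] turn [ 0.      0.0001 -0.0007]
```

>>> apply_moves:
  rows:
    - [[0,-0.002,0],[0,0,0],1]
    - [[0,-0.002,0],[0,0,0],1]
    - [[0,-0.002,0],[0,0,0],1]
    - [[0,-0.002,0],[0,0,0],1]
    - [[0,-0.002,0],[0,0,0],1]

```text
clock: 4.02
position: [0.4911, 0.1737, 0.0065]
orientation: [-3.141, 0.073, -0.0]
contact_force: [-0.6, 0.7, 5.5]
grip_width: 0.0243
gripper_force: 58.8
```

```bash
python3 plan.py c32:.12
python3 - <<'E'
from h import *
im=cams.snapshot("scene");cv2.imwrite("pics/s1.png",cv2.resize(im[140:270,200:350],None,fx=4,fy=4,interpolation=2))
E
```

```text
now [0.4911 0.1737 0.0065] w 0.0243 F [-0.6  0.7  5.5] t 4.0167 q6 1.9
c32:.12 shift [-0.0017 -0.0004 -0.2271] turn [-0.     -0.     -0.0007]
```

View pics/s1.png

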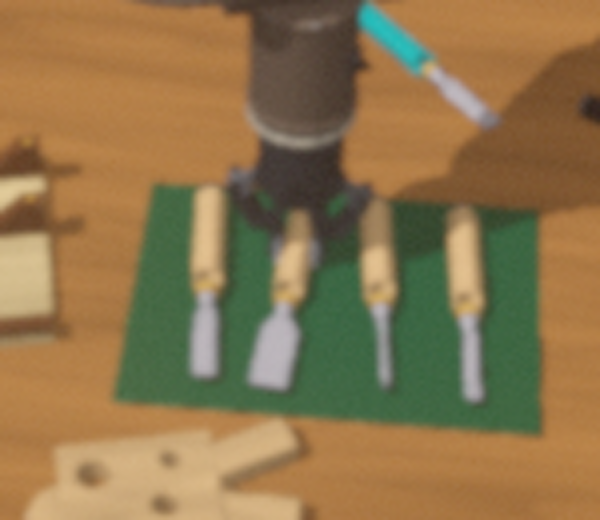

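The view shows the gripper on the handle of the 32 mm chisel at (295,240). The fingers clear its neighbours. Lifting now.

>>> apply_moves:
  rows:
    - [[0,0,-0.04],[0,0,0],1]
    - [[0,0,-0.1],[0,0,0],1]
    - [[0,0,-0.17],[0,0,0],1]
    - [[0,0,-0.227],[0,0,0],1]
    - [[0,0,-0.227],[0,0,0],1]
    - [[0,0,-0.227],[0,0,0],1]

```text
clock: 4.57
position: [0.492, 0.174, 0.1211]
orientation: [-3.14, 0.073, -0.005]
contact_force: [-0.5, -0.5, -3.5]
grip_width: 0.0249
gripper_force: 60.4
```

```bash
python3 plan.py n1:.12;  python3 - <<'E'
from h import *
im=cams.snapshot("scene");cv2.imwrite("pics/s2.png",cv2.resize(im[100:270,200:350],None,fx=3.5,fy=3.5,interpolation=2))
E
```

```text
now [0.492  0.174  0.1211] w 0.0249 F [-0.5 -0.5 -3.5] t 4.5667 q6 1.9
n1:.12 shift [-0.0413  0.5891  0.0014] turn [-0.0001 -0.0005 -0.0471]
```

View pics/s2.png

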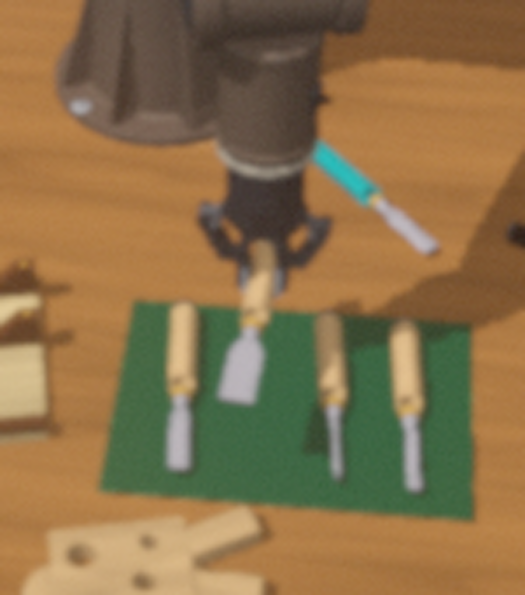

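The 32 mm chisel hangs level in the fingers, handle at (257,280) and blade at (240,370). Carrying it to notch 1.

>>> apply_moves:
  rows:
    - [[-0.004,0.06,0],[0,0,-0.005],1]
    - [[-0.041,0.589,0],[0,0,-0.047],1]
    - [[-0.041,0.589,0],[0,0,-0.047],1]
    - [[-0.041,0.589,0],[0,0,-0.047],1]
    - [[-0.041,0.589,0],[0,0,-0.047],1]
    - [[-0.041,0.589,0],[0,0,-0.047],1]
    - [[-0.041,0.589,0],[0,0,-0.047],1]
    - [[-0.041,0.589,0],[0,0,-0.047],1]
    - [[-0.041,0.589,0],[0,0,-0.047],1]
    - [[-0.041,0.589,0],[0,0,-0.047],1]
    - [[-0.041,0.589,0],[0,0,-0.047],1]

```text
clock: 5.53
position: [0.4561, -0.1192, 0.1186]
orientation: [-3.116, -0.389, 0.003]
contact_force: [0.3, -0.1, -2.6]
grip_width: 0.0246
gripper_force: 60.5
```

```bash
python3 plan.py n1:.033
python3 - <<'E'
from h import *
im=cams.snapshot("scene");cv2.imwrite("pics/s3.png",cv2.resize(im[100:270,100:300],None,fx=3.5,fy=3.5,interpolation=2))
E
```

```text
now [ 0.4561 -0.1192  0.1186] w 0.0246 F [ 0.3 -0.1 -2.6] t 5.5333 q6 1.0
n1:.033 shift [0.0035 0.0014 0.1712] turn [-0.0002  0.0003 -0.0002]
```

View pics/s3.png

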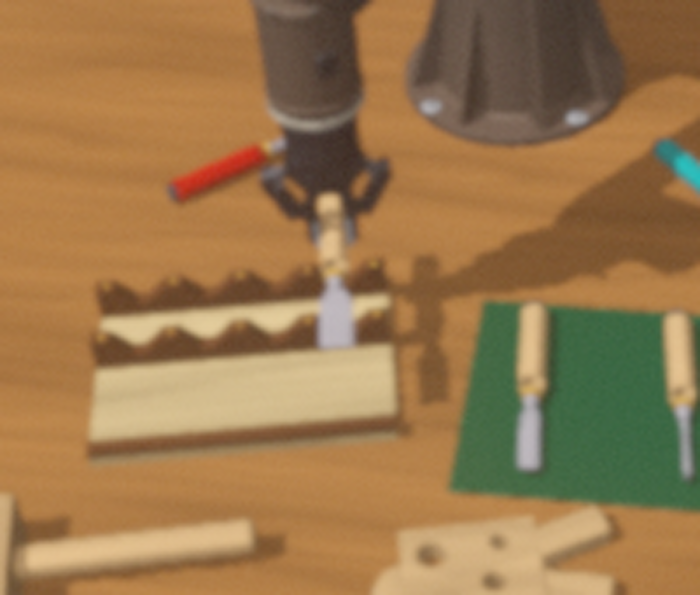

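The chisel hangs above the rack's left-end notch, in the image at (335,300), with the blade pointing away from the robot. Lowering.

>>> apply_moves:
  rows:
    - [[0.003,0.001,0.05],[0,0,0],1]
    - [[0.003,0.001,0.1],[0,0,0],1]
    - [[0.003,0.001,0.13],[0,0,0],1]
    - [[0.003,0.001,0.15],[0,0,0],1]
    - [[0.003,0.001,0.16],[0,0,0],1]
    - [[0.003,0.001,0.166],[0,0,0],1]
    - [[0.003,0.001,0.17],[0,0,0],1]
    - [[0.003,0.001,0.17],[0,0,0],1]
    - [[0.003,0.001,0.17],[0,0,0],1]

```text
clock: 6.33
position: [0.459, -0.1197, 0.0354]
orientation: [3.117, 0.39, 0.001]
contact_force: [0.6, 0.2, -2.8]
grip_width: 0.0247
gripper_force: 60.5
```

```bash
python3 plan.py n1:.032
```

```text
now [ 0.459  -0.1197  0.0354] w 0.0247 F [ 0.6  0.2 -2.8] t 6.3333 q6 1.0
n1:.032 shift [-0.0022 -0.0013  0.0067] turn [ 0.0001 -0.0001 -0.0001]
```

>>> apply_moves:
  rows:
    - [[-0.002,0,0.004],[0,0,0],1]
    - [[-0.002,0,0.006],[0,0,0],1]
    - [[-0.002,0,0.007],[0,0,0],1]
    - [[-0.002,0,0.007],[0,0,0],1]

```text
clock: 6.67
position: [0.4582, -0.1197, 0.0328]
orientation: [3.117, 0.39, 0.003]
contact_force: [-3.4, 11.1, 31.6]
grip_width: 0.0245
gripper_force: 64.8
```

>>> apply_moves:
  rows:
    - [[0,0,0],[0,0,0],-0.3]
    - [[0,0,0],[0,0,0],-0.3]
    - [[0,0,0],[0,0,0],-0.3]
    - [[0,0,0],[0,0,0],-0.3]
    - [[0,0,-0.03],[0,0,0],-0.3]
    - [[0,0,-0.09],[0,0,0],-0.3]
    - [[0,0,-0.17],[0,0,0],-0.3]
    - [[0,0,-0.23],[0,0,0],-0.3]
    - [[0,0,-0.23],[0,0,0],-0.3]

```text
clock: 7.42
position: [0.4603, -0.1208, 0.1513]
orientation: [3.114, 0.39, 0.01]
contact_force: [1.5, -0.0, 0.6]
grip_width: 0.0555
gripper_force: 0.0
```

```bash
python3 plan.py c20:.14
python3 - <<'E'
from h import *
im=cams.snapshot("scene");cv2.imwrite("pics/s4.png",cv2.resize(im[100:270,100:300],None,fx=3.5,fy=3.5,interpolation=2))
E
```

```text
now [ 0.4603 -0.1208  0.1513] w 0.0555 F [ 1.5 -0.   0.6] t 7.4167 q6 1.0
c20:.14 shift [ 0.1555 -0.3953  0.0219] turn [ 0.0006 -0.001   0.021 ]
```

View pics/s4.png

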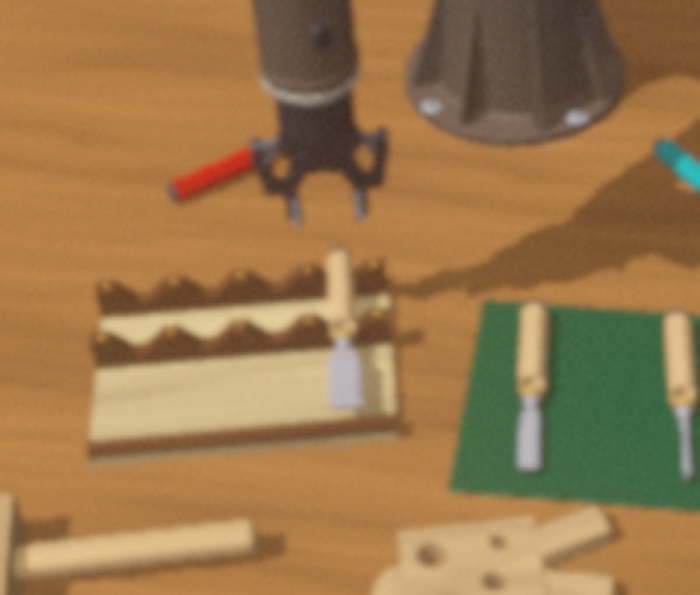

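The 32 mm chisel rests in notch 1, with its handle at (338,285), blade at (346,375) and the fingers clear. Next is the 20 mm chisel.

>>> apply_moves:
  rows:
    - [[0.155,-0.395,0.022],[0.0006,-0.001,0.021],-0.3]
    - [[0.155,-0.395,0.022],[0.0006,-0.001,0.021],-0.3]
    - [[0.155,-0.395,0.022],[0.0006,-0.001,0.021],-0.3]
    - [[0.155,-0.395,0.022],[0.0006,-0.001,0.021],-0.3]
    - [[0.155,-0.395,0.022],[0.0006,-0.001,0.021],-0.3]
    - [[0.155,-0.395,0.022],[0.0006,-0.001,0.021],-0.3]
    - [[0.155,-0.395,0.022],[0.0006,-0.001,0.021],-0.3]
    - [[0.155,-0.395,0.022],[0.0006,-0.001,0.021],-0.3]

```text
clock: 8.13
position: [0.4834, 0.091, 0.1343]
orientation: [-3.133, -0.187, 0.013]
contact_force: [0.0, -0.6, -0.8]
grip_width: 0.0557
gripper_force: 0.0
```

```bash
python3 plan.py c20:.006
```

```text
now [0.4834 0.091  0.1343] w 0.0557 F [ 0.  -0.6 -0.8] t 8.1333 q6 1.57
c20:.006 shift [0.0091 0.0039 0.2566] turn [-0.0005  0.0013  0.0003]
```

>>> apply_moves:
  rows:
    - [[0.006,0.002,0.05],[0,0,0],-0.3]
    - [[0.006,0.002,0.11],[0,0,0],-0.3]
    - [[0.006,0.002,0.17],[0,0,0],-0.3]
    - [[0.006,0.002,0.19],[0,0,0],-0.3]
    - [[0.006,0.002,0.19],[0,0,0],-0.3]
    - [[0.006,0.002,0.19],[0,0,0],-0.3]

```text
clock: 8.63
position: [0.4862, 0.0893, 0.0404]
orientation: [-3.133, -0.182, 0.013]
contact_force: [0.4, -1.0, 0.4]
grip_width: 0.0556
gripper_force: 0.0
```

```bash
python3 plan.py c20:.006
```

```text
now [0.4862 0.0893 0.0404] w 0.0556 F [ 0.4 -1.   0.4] t 8.6333 q6 1.57
c20:.006 shift [ 0.0022 -0.0006  0.0687] turn [-0.0005  0.0013 -0.0002]
```

>>> apply_moves:
  rows:
    - [[0.002,0,0.04],[-0.0005,0.0013,0],-0.3]
    - [[0.002,0,0.06],[-0.0005,0.0013,0],-0.3]
    - [[0.002,0,0.068],[-0.0005,0.0013,0],-0.3]
    - [[0.002,0,0.068],[-0.0005,0.0013,0],-0.3]
    - [[0.002,0,0.068],[-0.0005,0.0013,0],-0.3]
    - [[0.002,0,0.068],[-0.0005,0.0013,0],1]
    - [[0.002,0,0.068],[-0.0005,0.0013,0],1]
    - [[0.002,0,0.068],[-0.0005,0.0013,0],1]
    - [[0.002,0,0.068],[-0.0005,0.0013,0],1]
    - [[0.002,0,0.068],[-0.0005,0.0013,0],1]

```text
clock: 9.47
position: [0.4877, 0.0905, 0.007]
orientation: [-3.136, -0.184, -0.004]
contact_force: [-1.4, -0.1, 11.5]
grip_width: 0.0246
gripper_force: 58.4
```

```bash
python3 plan.py c20:.12 n2:.12
```

```text
now [0.4877 0.0905 0.007 ] w 0.0246 F [-1.4 -0.1 11.5] t 9.4667 q6 1.58
c20:.12 shift [-0.0009  0.0011 -0.2259] turn [-0.     -0.0004  0.    ]
n2:.12 shift [-0.089   0.5524 -0.2263] turn [-0.     -0.0004 -0.0211]
```

>>> apply_moves:
  rows:
    - [[0,0,-0.04],[0,0,0],1]
    - [[0,0,-0.1],[0,0,0],1]
    - [[0,0,-0.17],[0,0,0],1]
    - [[0,0,-0.226],[0,0,0],1]
    - [[-0.009,0.06,-0.226],[0,0,-0.003],1]
    - [[-0.089,0.552,-0.226],[0,0,-0.021],1]
    - [[-0.089,0.552,-0.226],[0,0,-0.021],1]
    - [[-0.089,0.552,-0.226],[0,0,-0.021],1]
    - [[-0.089,0.552,-0.226],[0,0,-0.021],1]
    - [[-0.089,0.552,-0.226],[0,0,-0.021],1]
    - [[-0.089,0.552,-0.226],[0,0,-0.021],1]
    - [[-0.089,0.552,-0.226],[0,0,-0.021],1]

```text
clock: 10.47
position: [0.4754, -0.1949, 0.1197]
orientation: [3.116, 0.385, 0.005]
contact_force: [0.6, 0.1, -2.7]
grip_width: 0.0244
gripper_force: 60.6
```

```bash
python3 plan.py n2:.05
```

```text
now [ 0.4754 -0.1949  0.1197] w 0.0244 F [ 0.6  0.1 -2.7] t 10.4667 q6 0.88
n2:.05 shift [ 0.0025 -0.0115  0.1394] turn [ 0.0004 -0.0005 -0.0006]
```

>>> apply_moves:
  rows:
    - [[0,0,0.05],[0,0,0],1]
    - [[0,0,0.09],[0,0,0],1]
    - [[0,0,0.11],[0,0,0],1]
    - [[0,0,0.11],[0,0,0],1]
    - [[0,0,0.11],[0,0,0],1]

```text
clock: 10.88
position: [0.475, -0.1886, 0.0642]
orientation: [-3.116, -0.391, -0.001]
contact_force: [-0.5, 1.2, -0.9]
grip_width: 0.0246
gripper_force: 60.6
```

```bash
python3 plan.py n2:.034
```

```text
now [ 0.475  -0.1886  0.0642] w 0.0246 F [-0.5  1.2 -0.9] t 10.8833 q6 0.88
n2:.034 shift [0.0006 0.0013 0.0604] turn [-0.0001 -0.0001 -0.    ]
```

>>> apply_moves:
  rows:
    - [[0,0.001,0.03],[0,0,0],1]
    - [[0,0.001,0.048],[0,0,0],1]
    - [[0,0.001,0.056],[0,0,0],1]
    - [[0,0.001,0.061],[0,0,0],1]
    - [[0,0.001,0.061],[0,0,0],1]
    - [[0,0.001,0.061],[0,0,0],1]

```text
clock: 11.38
position: [0.4755, -0.1894, 0.034]
orientation: [-3.117, -0.39, -0.003]
contact_force: [0.7, 0.6, -2.4]
grip_width: 0.0243
gripper_force: 60.7
```

>>> apply_moves:
  rows:
    - [[0,0,0.002],[0,0,0],1]
    - [[0,0,0.003],[0,0,0],1]
    - [[0,0,0.003],[0,0,0],1]

```text
clock: 11.63
position: [0.4757, -0.1892, 0.0332]
orientation: [3.117, 0.39, 0.004]
contact_force: [-1.6, 5.6, 14.9]
grip_width: 0.0245
gripper_force: 62.8
```

>>> apply_moves:
  rows:
    - [[0,0,0],[0,0,0],-0.3]
    - [[0,0,0],[0,0,0],-0.3]
    - [[0,0,0],[0,0,0],-0.3]
    - [[0,0,0],[0,0,0],-0.3]
    - [[0,0,-0.03],[0,0,0],-0.3]
    - [[0,0,-0.09],[0,0,0],-0.3]
    - [[0,0,-0.17],[0,0,0],-0.3]
    - [[0,0,-0.21],[0,0,0],-0.3]
    - [[0,0,-0.21],[0,0,0],-0.3]
    - [[0,0,-0.21],[0,0,0],-0.3]

```text
clock: 12.47
position: [0.476, -0.1898, 0.1384]
orientation: [3.116, 0.39, 0.006]
contact_force: [-0.5, -0.5, -0.3]
grip_width: 0.0556
gripper_force: 0.0
```

```bash
python3 plan.py c12:.12
```

```text
now [ 0.476  -0.1898  0.1384] w 0.0556 F [-0.5 -0.5 -0.3] t 12.4667 q6 0.88
c12:.12 shift [ 0.266  -0.9935  0.036 ] turn [ 0.0002 -0.0006  0.0235]
```

>>> apply_moves:
  rows:
    - [[0.266,-0.993,0.036],[0,0,0.0235],-0.3]
    - [[0.266,-0.993,0.036],[0,0,0.0235],-0.3]
    - [[0.266,-0.993,0.036],[0,0,0.0235],-0.3]
    - [[0.266,-0.993,0.036],[0,0,0.0235],-0.3]
    - [[0.266,-0.993,0.036],[0,0,0.0235],-0.3]
    - [[0.266,-0.993,0.036],[0,0,0.0235],-0.3]
    - [[0.266,-0.993,0.036],[0,0,0.0235],-0.3]
    - [[0.266,-0.993,0.036],[0,0,0.0235],-0.3]
    - [[0.266,-0.993,0.036],[0,0,0.0235],-0.3]
    - [[0.266,-0.993,0.036],[0,0,0.0235],-0.3]
    - [[0.266,-0.993,0.036],[0,0,0.0235],-0.3]
    - [[0.266,-0.993,0.036],[0,0,0.0235],-0.3]

```text
clock: 13.47
position: [0.4803, 0.3067, 0.1185]
orientation: [3.137, 0.159, -0.0]
contact_force: [0.1, -0.6, -0.4]
grip_width: 0.0552
gripper_force: 0.0
```

```bash
python3 plan.py c12:.05
```

```text
now [0.4803 0.3067 0.1185] w 0.0552 F [ 0.1 -0.6 -0.4] t 13.4667 q6 1.99
c12:.05 shift [ 0.0082 -0.0349  0.137 ] turn [0.0001 0.0001 0.0001]
```

>>> apply_moves:
  rows:
    - [[0.006,-0.03,0.04],[0,0,0],-0.3]
    - [[0.006,-0.03,0.1],[0,0,0],-0.3]
    - [[0.006,-0.03,0.137],[0,0,0],-0.3]
    - [[0.006,-0.03,0.137],[0,0,0],-0.3]
    - [[0.006,-0.03,0.137],[0,0,0],-0.3]
    - [[0.006,-0.03,0.137],[0,0,0],-0.3]

```text
clock: 13.97
position: [0.4833, 0.32, 0.0518]
orientation: [-3.137, -0.159, -0.002]
contact_force: [-0.0, -0.2, 0.5]
grip_width: 0.0554
gripper_force: 0.0
```

```bash
python3 plan.py c12:.006
```

```text
now [0.4833 0.32   0.0518] w 0.0554 F [-0.  -0.2  0.5] t 13.9667 q6 2.0
c12:.006 shift [-0.0005 -0.009   0.0916] turn [-0.     -0.0002 -0.    ]
```

>>> apply_moves:
  rows:
    - [[0,-0.009,0.03],[0,0,0],-0.3]
    - [[0,-0.009,0.07],[0,0,0],-0.3]
    - [[0,-0.009,0.091],[0,0,0],-0.3]
    - [[0,-0.009,0.091],[0,0,0],-0.3]
    - [[0,-0.009,0.091],[0,0,0],-0.3]
    - [[0,-0.009,0.091],[0,0,0],1]
    - [[0,-0.009,0.091],[0,0,0],1]
    - [[0,-0.009,0.091],[0,0,0],1]
    - [[0,-0.009,0.091],[0,0,0],1]
    - [[0,-0.009,0.091],[0,0,0],1]

```text
clock: 14.8
position: [0.4834, 0.325, 0.0073]
orientation: [-3.137, -0.159, -0.005]
contact_force: [-0.4, -1.4, 9.8]
grip_width: 0.0247
gripper_force: 58.6
```

```bash
python3 plan.py c12:.12 n3:.12
```

```text
now [0.4834 0.325  0.0073] w 0.0247 F [-0.4 -1.4  9.8] t 14.8 q6 2.01
c12:.12 shift [-0.001   0.0008 -0.2255] turn [-0.0001 -0.0005  0.    ]
n3:.12 shift [-0.098   1.1635 -0.2268] turn [-0.0001 -0.0005 -0.0236]
```

>>> apply_moves:
  rows:
    - [[0,0,-0.04],[0,0,0],1]
    - [[0,0,-0.1],[0,0,0],1]
    - [[0,0,-0.17],[0,0,0],1]
    - [[0,0,-0.226],[0,0,0],1]
    - [[-0.005,0.06,-0.226],[0,0,-0.001],1]
    - [[-0.05,0.6,-0.226],[0,0,-0.012],1]
    - [[-0.05,0.6,-0.226],[0,0,-0.012],1]
    - [[-0.05,0.6,-0.226],[0,0,-0.012],1]
    - [[-0.05,0.6,-0.226],[0,0,-0.012],1]
    - [[-0.05,0.6,-0.226],[0,0,-0.012],1]
    - [[-0.05,0.6,-0.226],[0,0,-0.012],1]
    - [[-0.05,0.6,-0.226],[0,0,-0.012],1]

```text
clock: 15.8
position: [0.4878, 0.0201, 0.1195]
orientation: [3.129, 0.275, 0.004]
contact_force: [0.7, 0.2, -1.9]
grip_width: 0.0244
gripper_force: 60.4
```

```bash
python3 plan.py n3:.12
```

```text
now [0.4878 0.0201 0.1195] w 0.0244 F [ 0.7  0.2 -1.9] t 15.8 q6 1.37
n3:.12 shift [-0.0866  0.5512 -0.0008] turn [ 0.0001 -0.0003 -0.0118]
```

>>> apply_moves:
  rows:
    - [[-0.009,0.06,0],[0,0,-0.001],1]
    - [[-0.087,0.556,0],[0,0,-0.012],1]
    - [[-0.087,0.556,0],[0,0,-0.012],1]
    - [[-0.087,0.556,0],[0,0,-0.012],1]
    - [[-0.087,0.556,0],[0,0,-0.012],1]
    - [[-0.087,0.556,0],[0,0,-0.012],1]
    - [[-0.087,0.556,0],[0,0,-0.012],1]
    - [[-0.087,0.556,0],[0,0,-0.012],1]
    - [[-0.087,0.556,0.04],[0,0,-0.012],1]
    - [[-0.087,0.556,0.09],[0,0,-0.012],1]
    - [[-0.087,0.556,0.11],[0,0,-0.012],1]
    - [[-0.087,0.556,0.11],[0,0,-0.012],1]

```text
clock: 16.8
position: [0.4928, -0.2568, 0.0621]
orientation: [-3.114, -0.395, 0.002]
contact_force: [-0.9, 0.4, -1.6]
grip_width: 0.0245
gripper_force: 60.4
```

```bash
python3 plan.py n3:.0335
```

```text
now [ 0.4928 -0.2568  0.0621] w 0.0245 F [-0.9  0.4 -1.6] t 16.8 q6 0.78
n3:.0335 shift [-0.0001  0.0044  0.0572] turn [-0.0004  0.0002  0.0004]
```

>>> apply_moves:
  rows:
    - [[0,0.004,0.02],[0,0,0],1]
    - [[0,0.004,0.04],[0,0,0],1]
    - [[0,0.004,0.05],[0,0,0],1]
    - [[0,0.004,0.055],[0,0,0],1]
    - [[0,0.004,0.058],[0,0,0],1]
    - [[0,0.004,0.058],[0,0,0],1]
    - [[0,0.004,0.058],[0,0,0],1]

```text
clock: 17.38
position: [0.4949, -0.2596, 0.0351]
orientation: [-3.117, -0.395, -0.003]
contact_force: [-1.0, -0.0, -1.9]
grip_width: 0.0244
gripper_force: 60.5
```

>>> apply_moves:
  rows:
    - [[-0.003,-0.001,0.002],[0,0,-0.0005],1]
    - [[-0.003,-0.001,0.004],[0,0,-0.0005],1]
    - [[-0.003,-0.001,0.004],[0,0,-0.0005],1]

```text
clock: 17.63
position: [0.4933, -0.2593, 0.0337]
orientation: [-3.116, -0.4, -0.003]
contact_force: [-1.7, 5.0, 12.4]
grip_width: 0.0246
gripper_force: 62.2
```

>>> apply_moves:
  rows:
    - [[0,0,0],[0,0,0],-0.3]
    - [[0,0,0],[0,0,0],-0.3]
    - [[0,0,0],[0,0,0],-0.3]
    - [[0,0,0],[0,0,0],-0.3]
    - [[0,0,-0.03],[0,0,0],-0.3]
    - [[0,0,-0.09],[0,0,0],-0.3]
    - [[0,0,-0.17],[0,0,0],-0.3]
    - [[0,0,-0.21],[0,0,0],-0.3]
    - [[0,0,-0.21],[0,0,0],-0.3]
    - [[0,0,-0.21],[0,0,0],-0.3]

```text
clock: 18.47
position: [0.4937, -0.26, 0.1391]
orientation: [3.115, 0.4, 0.006]
contact_force: [-0.0, 0.5, -0.9]
grip_width: 0.0553
gripper_force: 0.0
```

```bash
python3 plan.py c6:.12
```

```text
now [ 0.4937 -0.26    0.1391] w 0.0553 F [-0.   0.5 -0.9] t 18.4667 q6 0.77
c6:.12 shift [ 0.2263 -0.9831  0.037 ] turn [ 0.0003 -0.0006  0.0195]
```

>>> apply_moves:
  rows:
    - [[0.226,-0.983,0.037],[0,0,0.0195],-0.3]
    - [[0.226,-0.983,0.037],[0,0,0.0195],-0.3]
    - [[0.226,-0.983,0.037],[0,0,0.0195],-0.3]
    - [[0.226,-0.983,0.037],[0,0,0.0195],-0.3]
    - [[0.226,-0.983,0.037],[0,0,0.0195],-0.3]
    - [[0.226,-0.983,0.037],[0,0,0.0195],-0.3]
    - [[0.226,-0.983,0.037],[0,0,0.0195],-0.3]
    - [[0.226,-0.983,0.037],[0,0,0.0195],-0.3]
    - [[0.226,-0.983,0.037],[0,0,0.0195],-0.3]
    - [[0.226,-0.983,0.037],[0,0,0.0195],-0.3]
    - [[0.226,-0.983,0.037],[0,0,0.0195],-0.3]
    - [[0.226,-0.983,0.037],[0,0,0.0195],-0.3]

```text
clock: 19.47
position: [0.4772, 0.239, 0.1185]
orientation: [3.134, 0.208, -0.0]
contact_force: [1.4, -0.2, -0.1]
grip_width: 0.0556
gripper_force: 0.0
```

```bash
python3 plan.py c6:.05
```

```text
now [0.4772 0.239  0.1185] w 0.0556 F [ 1.4 -0.2 -0.1] t 19.4667 q6 1.85
c6:.05 shift [ 0.0052 -0.0099  0.1369] turn [0.0001 0.     0.    ]
```

>>> apply_moves:
  rows:
    - [[0.004,-0.004,0.04],[0,0,0],-0.3]
    - [[0.004,-0.004,0.1],[0,0,0],-0.3]
    - [[0.004,-0.004,0.137],[0,0,0],-0.3]
    - [[0.004,-0.004,0.137],[0,0,0],-0.3]
    - [[0.004,-0.004,0.137],[0,0,0],-0.3]
    - [[0.004,-0.004,0.137],[0,0,0],-0.3]

```text
clock: 19.97
position: [0.4804, 0.2393, 0.0515]
orientation: [-3.135, -0.208, -0.002]
contact_force: [-0.2, 0.1, 0.1]
grip_width: 0.0557
gripper_force: 0.0
```

```bash
python3 plan.py c6:.006
```

```text
now [0.4804 0.2393 0.0515] w 0.0557 F [-0.2  0.1  0.1] t 19.9667 q6 1.84
c6:.006 shift [-0.0013 -0.01    0.0911] turn [-0.     -0.0002 -0.    ]
```

>>> apply_moves:
  rows:
    - [[-0.001,-0.01,0.03],[0,0,0],-0.3]
    - [[-0.001,-0.01,0.07],[0,0,0],-0.3]
    - [[-0.001,-0.01,0.091],[0,0,0],-0.3]
    - [[-0.001,-0.01,0.091],[0,0,0],-0.3]
    - [[-0.001,-0.01,0.091],[0,0,0],-0.3]
    - [[-0.001,-0.01,0.091],[0,0,0],1]
    - [[-0.001,-0.01,0.091],[0,0,0],1]
    - [[-0.001,-0.01,0.091],[0,0,0],1]
    - [[-0.001,-0.01,0.091],[0,0,0],1]
    - [[-0.001,-0.01,0.091],[0,0,0],1]

```text
clock: 20.8
position: [0.4799, 0.2446, 0.0069]
orientation: [-3.134, -0.208, -0.005]
contact_force: [-1.2, -1.7, 10.7]
grip_width: 0.0247
gripper_force: 58.5
```

```bash
python3 plan.py n4:.12
```

```text
now [0.4799 0.2446 0.0069] w 0.0247 F [-1.2 -1.7 10.7] t 20.8 q6 1.85
n4:.12 shift [-0.0895  1.1445 -0.2271] turn [-0.0001 -0.0005 -0.0186]
```

>>> apply_moves:
  rows:
    - [[0,0,-0.04],[0,0,0],1]
    - [[0,0,-0.1],[0,0,0],1]
    - [[0,0,-0.17],[0,0,0],1]
    - [[0,0,-0.226],[0,0,0],1]
    - [[-0.005,0.06,-0.226],[0,0,-0.001],1]
    - [[-0.047,0.6,-0.226],[0,0,-0.01],1]
    - [[-0.047,0.6,-0.226],[0,0,-0.01],1]
    - [[-0.047,0.6,-0.226],[0,0,-0.01],1]
    - [[-0.047,0.6,-0.226],[0,0,-0.01],1]
    - [[-0.047,0.6,-0.226],[0,0,-0.01],1]
    - [[-0.047,0.6,-0.226],[0,0,-0.01],1]
    - [[-0.047,0.6,-0.226],[0,0,-0.01],1]

```text
clock: 21.8
position: [0.4956, -0.06, 0.1194]
orientation: [3.126, 0.304, 0.005]
contact_force: [1.2, 0.6, -1.6]
grip_width: 0.0245
gripper_force: 60.2
```

```bash
python3 plan.py n4:.12
```

```text
now [ 0.4956 -0.06    0.1194] w 0.0245 F [ 1.2  0.6 -1.6] t 21.8 q6 1.2
n4:.12 shift [-0.0736  0.5332 -0.0009] turn [ 0.0002 -0.0005 -0.0089]
```

>>> apply_moves:
  rows:
    - [[-0.008,0.06,0],[0,0,-0.001],1]
    - [[-0.075,0.543,0],[0,0,-0.009],1]
    - [[-0.075,0.543,0],[0,0,-0.009],1]
    - [[-0.075,0.543,0],[0,0,-0.009],1]
    - [[-0.075,0.543,0],[0,0,-0.009],1]
    - [[-0.075,0.543,0],[0,0,-0.009],1]
    - [[-0.075,0.543,0],[0,0,-0.009],1]
    - [[-0.075,0.543,0],[0,0,-0.009],1]
    - [[-0.075,0.543,0.04],[0,0,-0.009],1]
    - [[-0.075,0.543,0.09],[0,0,-0.009],1]
    - [[-0.075,0.543,0.11],[0,0,-0.009],1]
    - [[-0.075,0.543,0.11],[0,0,-0.009],1]

```text
clock: 22.8
position: [0.5101, -0.3287, 0.0617]
orientation: [-3.114, -0.395, 0.002]
contact_force: [-0.6, 0.2, -2.9]
grip_width: 0.0244
gripper_force: 60.2
```

```bash
python3 plan.py n4:.0335
```

```text
now [ 0.5101 -0.3287  0.0617] w 0.0244 F [-0.6  0.2 -2.9] t 22.8 q6 0.69
n4:.0335 shift [0.0016 0.0006 0.0565] turn [-0.0005  0.0001  0.0004]
```

>>> apply_moves:
  rows:
    - [[0,0.001,0.02],[0,0,0],1]
    - [[0,0.001,0.04],[0,0,0],1]
    - [[0,0.001,0.05],[0,0,0],1]
    - [[0,0.001,0.055],[0,0,0],1]
    - [[0,0.001,0.058],[0,0,0],1]
    - [[0,0.001,0.058],[0,0,0],1]
    - [[0,0.001,0.058],[0,0,0],1]

```text
clock: 23.38
position: [0.5119, -0.3302, 0.0349]
orientation: [3.117, 0.395, 0.003]
contact_force: [0.1, 0.1, -1.3]
grip_width: 0.0246
gripper_force: 60.2
```

>>> apply_moves:
  rows:
    - [[-0.002,-0.003,0.002],[0,0,-0.0005],1]
    - [[-0.002,-0.003,0.004],[0,0,-0.0005],1]
    - [[-0.002,-0.003,0.004],[0,0,-0.0005],1]

```text
clock: 23.63
position: [0.5103, -0.3288, 0.033]
orientation: [-3.116, -0.4, -0.003]
contact_force: [-1.1, 3.1, 5.8]
grip_width: 0.0245
gripper_force: 61.1
```

>>> apply_moves:
  rows:
    - [[0,0,0],[0,0,0],-0.3]
    - [[0,0,0],[0,0,0],-0.3]
    - [[0,0,0],[0,0,0],-0.3]
    - [[0,0,0],[0,0,0],-0.3]
    - [[0,0,-0.03],[0,0,0],-0.3]
    - [[0,0,-0.09],[0,0,0],-0.3]
    - [[0,0,-0.17],[0,0,0],-0.3]
    - [[0,0,-0.23],[0,0,0],-0.3]
    - [[0,0,-0.25],[0,0,0],-0.3]

```text
clock: 24.38
position: [0.5119, -0.3303, 0.1622]
orientation: [3.112, 0.399, 0.009]
contact_force: [0.9, 0.0, 0.2]
grip_width: 0.0554
gripper_force: 0.0
```

>>> apply_moves:
  rows:
    - [[0.2,-0.8,-0.1],[0,0,0],-0.3]
    - [[0.2,-0.8,-0.1],[0,0,0],-0.3]
    - [[0.2,-0.8,-0.1],[0,0,0],-0.3]
    - [[0.2,-0.8,-0.1],[0,0,0],-0.3]
    - [[0.2,-0.8,-0.1],[0,0,0],-0.3]
    - [[0.2,-0.8,-0.1],[0,0,0],-0.3]
    - [[0.2,-0.8,-0.1],[0,0,0],-0.3]
    - [[0.2,-0.8,-0.1],[0,0,0],-0.3]
    - [[0.2,-0.8,-0.1],[0,0,0],-0.3]
    - [[0.2,-0.8,-0.1],[0,0,0],-0.3]
    - [[0.2,-0.8,-0.1],[0,0,0],-0.3]
    - [[0.2,-0.8,-0.1],[0,0,0],-0.3]

```text
clock: 25.38
position: [0.5057, 0.0853, 0.2077]
orientation: [-3.115, -0.406, -0.003]
contact_force: [-0.9, -0.9, 0.9]
grip_width: 0.0554
gripper_force: 0.0
```

Run:
```python
from h import *
im=cams.snapshot("top");cv2.imwrite("pics/top1.png",im)
cv2.imwrite("pics/topc.png",cv2.resize(im[155:242,285:392],None,fx=6,fy=6,interpolation=2))
im=cams.snapshot("scene");cv2.imwrite("pics/s5.png",cv2.resize(im[150:290,70:270],None,fx=4,fy=4,interpolation=2))
```

```text
(no output)
```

View pics/topc.png

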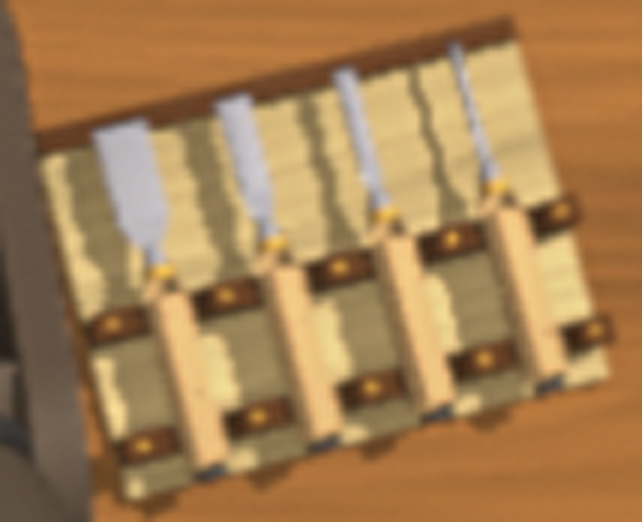

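View pics/s5.png

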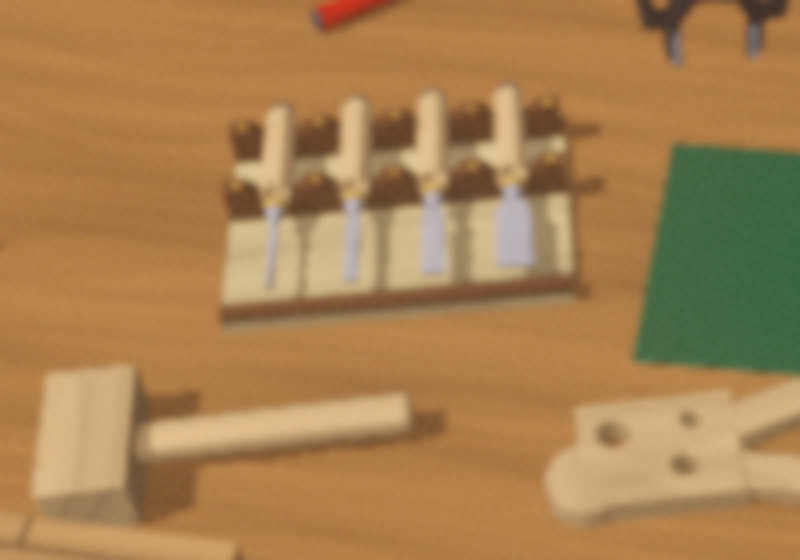

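Both views show 32, 20, 12 and 6 mm from the robot's left to right. In the top crop the tips are at (120,127), (233,100), (344,72) and (455,46), and the butts at (210,472), (323,442), (435,412) and (550,384). I'll check the lengthwise centring numerically.

Run:
```python
from h import *
f=lambda a:(np.array(a)+.5)/6-.5+[285,155]
T=w("top",f([(120,127),(233,100),(344,72),(455,46)]),.043)[:,:2];B=w("top",f([(210,472),(323,442),(435,412),(550,384)]),.043)[:,:2]
N=np.array([(.4578,-.1193),(.4755,-.1891),(.4932,-.2589),(.5109,-.3287)])
a=np.radians(14.3);ax=np.array([np.cos(a),np.sin(a)]);l=np.array([-ax[1],ax[0]])
d=T-B;L=np.linalg.norm(d,axis=1)
P=B+d/L[:,None]*(65+(L*1000-225)[:,None]/2)/1000
print("len",L,"along",(P-N)@ax,"across",(P-N)@l,"deg",np.degrees(np.arctan2(d[:,1],d[:,0]))-14.3)
print(bot.read_state()["clock"])
```

```text
len [0.2187492  0.21761757 0.2173617  0.21765379] along [-0.00088696 -0.00080644 -0.00022381 -0.00110374] across [-0.0002974  -0.00013163  0.00012481 -0.00135155] deg [-0.33418338 -0.47814909 -0.50067538 -0.03478306]
25.4833
```

All four are within about 1.5 mm and 0.5° of their notches. Length reads about 7 mm short of 225 mm, which still leaves the centring well inside 15 mm. The arm is clear, so I'm handing in.

```bash
python3 -c "
from workcell import bot
print(bot.hand_in())"
```

```text
the job is handed in; nothing more can be done
None
```

The job is handed in, result not reported: the four chisels lie 32, 20, 12, 6 mm from left to right in notches 1–4, each within about 1.5 mm and 0.5° of its notch by the top camera, with the arm clear and the mallet and carving never touched.

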